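# Wedge the spring clip off a lamp stem

## Robot

A 7-joint arm with a two-finger parallel gripper is mounted at the origin on the work surface. World frame = base frame: x ahead of the robot, y to its left, z up, the work surface at z = 0. Lengths are in m, angles in rad, forces in N, time in s.
With the tool pointing down it reaches from about 0.4 to 0.85 m from the base axis. Payload 10.4 kg.
Tool frame: the origin (TCP) lies at the very end of the fingers, on their centre line; the grasp point (between the pads) lies 19 mm behind it; z points along the fingers, y is the direction in which the jaws open and shut (so a half turn about z gives the same grasp; the last joint's range is limited). The gripper opens to 85 mm and grips with 20 to 120 N. Pads are 22 mm wide; open, the fingers measure 114 mm over their backs; the gripper's body (76 mm by 85 mm) begins 54 mm behind the grasp point. The pads swing forward as they close: fully open they stand 13 mm farther back than shut.
Start: joints at [1.255, 0.332, -0.065, 1.46, 0.022, 1.35, -0.088], TCP at [0.18, -0.598, 0.231] pointing down, gripper open.
Joint ranges: [-2.6, 2.6], [-0.5, 2.12], [-1.47, 1.34], [0.16, 2.42], [-1.27, 4.41], [0.06, 2.06], [-2.6, 2.6]. Speed limits (rad/s): [2.22, 2.22, 2.79, 2.79, 3.14, 3.14, 3.14].

## Interface

Orientations are given as a unit quaternion [x, y, z, w].
In Python, from workcell import get_obs, camera, camera_info, hand_in gives the robot as it stands.
- The arm moves only by the tool move_arm, never from a script. Its argument "moves" is a list of rows, each a list of 3 entries, a list of its own where there are three numbers: the shift along the tool's x, y, z in units of 25 mm (1.0 is 25 mm), then the turn, a rotation vector about the tool's x, y, z in degrees, then the opening, from 0 (shut) to 1 (fully open). A call has 1 to 5 rows; each row shifts and turns the commanded pose from where the row before left it, along the tool's axes as they then stand; what a row does not reach is not made up. A row lasts 1/8 s, in which the tool goes at most 62.5 mm and 10.7 degrees, less where a joint would pass 70% of its speed; a pose out of reach is approached as far as the arm can. A call is refused whole if a number of a shift passes 1 or a number of a turn 10.7, either way. A call with a gripper value outside its range is refused whole. The fingers move at their own pace and stop on an object; "squeeze" is the grip in N (left out, the last holds). Time passes only in rows, so rows that do not move let the fingers close. It gives the time, the measured TCP pose, the force and the opening at its end, in the units of the state.
- get_obs(): the state, without advancing time (a new reading comes with each control period).
- camera(name): name is "scene" or "top" or "wrist"; returns the picture (420x560x3 uint8, red, green, blue); there is no depth.
- camera_info(name): a dict with "fx", "fy", "cx", "cy" (pixels), "origin" and "rotation" of the camera in the world. Camera axes: x right, y down, z forward; pixel columns grow to the right and rows downward; lengths in m; the calibration is good to about 2 mm. A picture is of the moment at which its call begins: read the wrist's pose just before it. camera_info takes no time and is no camera call; for the wrist camera it gives the pose at the moment of the call.
- hand_in(): hands the job in, once; it reports no verdict.
The state is a dict: "clock": time; "joint_pos": joint angles; "joint_velocities": joint speeds; "tau": joint torques, N m; "position": TCP position; "ee_rot": TCP orientation; "ft_force": force on the tool from outside, world axes, zero at the start; "torque": the same for the moment, N m; "grip_width": opening from 0.0 (shut) to 1.0 (fully open).
Only numpy, scipy, OpenCV 4.12 (cv2) and the standard library are available. Lean on these libraries where they do the work, as an engineer would, in place of code of your own. Each camera call takes 0.05 s, during which the arm holds its last target. There are 200 camera calls.

## Task

Take the wedge and slide it, thin end first, under the spring clip from the side with the turned-up lip, until the clip spreads and rides up off the lamp stem; then draw the wedge out and lay it flat on the bench, clear of the jig and the tray. Stand the freed clip upright on its feet in the small open tray, without letting it fly off or drop, and without pushing the loose housings or the screwdriver about.

Things in the scene. Friction and masses are not known exactly. Their poses are not given: they have to be found in the camera images.
- jig: Fixed jig holding a level brass-coloured lamp stem between two dark posts. Origin on the bench under the fitted clip's middle; z up, y along the stem: +y to the stem's short end (the clip's lip side, where the wedge enters), -y to the housing cup (62 mm across, y -92 to -132 mm, top 71 mm above bench). Stem axis 40 mm above bench; stem ends at y = +54 mm. Base plate 90 x 130 x 10 mm.
- jig_top (a point): Middle of the 24 mm gap between the posts, level with their flat tops, 60 mm above bench; jig's axes. Posts 58 mm wide (x), at y 12 to 40 and -12 to -40 mm; the wedge slides along y on their tops. Beside the clip guide cheeks (|x| 25.5 to 29 mm, |y| 12 to 22 mm) rise to 86 mm, and two end stops (|x| 16 to 29 mm, y -19 to -23 mm) to 88 mm above bench; the wedge passes between.
- clip: Steel spring clip astride the stem, 48 mm wide (x), 36 mm long, 73 mm tall, about 45 g. Origin in its middle, on the stem axis as fitted; axes as the jig's. Two sprung jaws hook under the stem; feet (lowest points) 8 mm below the origin. Once the wedge has lifted it 9 to 12 mm (push about 15 N) it springs free and stands loosely on the stem, some 12 mm above fitted, also after the wedge is out.
- clip_tunnel (a point): Middle of a round bead (along x) under the clip's cross-bridge (12 mm long in y), 27 mm above the clip's origin, 67 mm above the bench as fitted, 7 mm above the post tops; the wedge lifts the clip here. Two side rails with ribs stand on the posts and leave a channel along y 32 mm wide, 36 mm long for the wedge. A turned-up lip on the bridge's +y edge, out to y = +15 mm, leads the wedge in.
- clip_lug (a point): Centre of the clip's upright grip lug on top of the bridge: 16 mm along x, 10 mm along y, 32 mm tall. 49 mm above the clip's origin and 57 mm above its feet; 89 mm above the bench while fitted. Axes are the clip's.
- wedge_handle (a point): Grip point of the loose wedge: on the axis of its upright wooden handle, 40 mm above the flat underside. Handle 18 mm (x) by 20 mm (y), top 60 mm above the underside. Wedge 122 mm long, 16 mm wide, about 90 g; tip 110 mm from the handle axis in -y. Its top rises evenly from 2.5 mm at the tip to 21 mm at 64 mm from the tip, then stays level. Starts flat on the bench, z up.
- wedge_tip (a point): Middle of the thin edge of the wedge, level with its underside (-y end; the underside is bevelled up by 1 mm at the very tip). Axes are the wedge's.
- tray: Blue open tray, fixed, 110 mm (x) by 120 mm (y), 26 mm high, walls and floor 5 mm thick. Origin under its centre on the bench.
- housing_a: Loose brass-coloured lamp housing, 66 mm across, 50 mm tall, upright; origin under its centre. Bystander.
- housing_b: As housing_a. Bystander.
- housing_c: As housing_a. Bystander.
- driver: Loose screwdriver with a blue handle lying on the bench. Bystander.
Things that resemble listed ones, but are neither listed nor needed, are in the scene too. What is shaped like the clip but purple is not meant. What is shaped like the part that bears wedge_handle but red is not meant.

How it is judged:
On the way, in this order (a step that is already met when the one before it is completed fails the run):
1. the wedge's tip is under the clip's bridge, from the lip side, while the clip is still on the stem (y of wedge_tip in the frame of jig between -0.06 and 0.008 m and y of wedge_handle in the frame of jig above 0.04 m and x of wedge_tip in the frame of jig between -0.012 and 0.012 m and z of wedge_tip in the frame of jig between 0.05 and 0.071 m and z of clip_lug in the frame of jig below 0.096 m), for 0.1 s.
2. the clip has sprung up off the stem with the wedge under it (y of wedge_tip in the frame of jig below 0 m and y of wedge_handle in the frame of jig above 0.02 m and x of wedge_tip in the frame of jig between -0.014 and 0.014 m and horizontal distance between clip_lug and jig below 0.03 m and z of clip_lug in the frame of jig above 0.0995 m), for 0.1 s.
At the end, for the whole second after the job is handed in: The clip stands upright (within 0.25 rad) on its feet on the tray's floor, inside the tray walls, at rest; the wedge lies flat on the bench (handle upright within 0.1 rad, underside within 3.5 mm of the bench), its handle more than 80 mm from the jig's origin (x of clip_lug in the frame of tray between -0.05 and 0.05 m and y of clip_lug in the frame of tray between -0.055 and 0.055 m and z of clip_lug in the frame of tray below 0.067 m and angle between clip_lug's own z axis and vertical below 0.25 rad and linear speed of clip below 0.02 m/s and height (world z) of wedge_handle below 0.0435 m and angle between wedge_handle's own z axis and vertical below 0.1 rad and horizontal distance between wedge_handle and jig above 0.08 m); the robot touches nothing.
It fails at once if the clip flies off or is dropped (faster than 0.9 m/s while no finger holds it) (linear speed of clip above 0.9 m/s and contact force between the fingers and clip below 0.1 N).
It fails at once if a lamp housing or the screwdriver is pushed more than 30 mm (distance of any of housing_a, housing_b, housing_c, driver from where it was at the start of the episode above 0.03 m).
It also fails if it takes over 72 s, if anything falls off the work surface, if the arm or the gripper's body presses on something with over 40 N, if the wrist force passes 120 N, or if a joint passes its speed limit or range.

## Working session

There is one attempt and no reset: what is moved stays moved. The work goes in short steps, Python scripts to look and compute and a tool call to move; the robot and the scene stay as the last step left them, time stands still between calls to the robot, and variables do not carry over. Pictures are saved under pics/ and viewed, about 8 in all and at most 12, crops included, and the job is handed in when it is done.

Besides the shell and the picture viewer there is one more tool, called after "Emit:" by a JSON object that holds its "method" and its "body", one argument or row to a line. move_arm: Moves the arm, as the interface text tells. Its arguments: {"type":"object","properties":{"moves":{"type":"array","items":{"type":"array"}},"squeeze":{"type":"number"}},"required":["moves"]}

```bash
mkdir -p pics; python3 - <<'E'
from workcell import *
import cv2
print(get_obs())
for n in ("scene","top"):
    im=camera(n); cv2.imwrite(f"pics/{n}0.png",im[:,:,::-1]); print(n,camera_info(n))
print(camera_info("wrist"))
E
```

```text
{'clock': 0.0, 'joint_pos': array([ 1.25537773,  0.33285007, -0.06465919,  1.46089477,  0.02159537,
        1.34990672, -0.08847337]), 'joint_velocities': array([ 0.00011029,  0.00029194,  0.00043479, -0.00085624, -0.0016514 ,
        0.00012484, -0.00133614]), 'tau': array([-4.54485289e-04, -6.25442648e+01,  4.89747198e-02, -3.91607738e+01,
        1.61920086e-02,  9.78290598e-03,  1.82955671e-05]), 'position': array([ 0.1802786 , -0.59806333,  0.23055167]), 'ee_rot': array([ 9.89300547e-01,  1.45890240e-01, -1.34618503e-04, -6.68565550e-04]), 'ft_force': array([-0.01021108, -0.31960579,  0.17443608]), 'torque': array([-0.02141613, -0.02171884,  0.06804495]), 'grip_width': 0.9988237672915368}
scene {'fx': 397.583894765946, 'fy': 397.583894765946, 'cx': 277.0312049209604, 'cy': 202.77211969547596, 'origin': array([ 0.99995322, -0.57039115,  0.64671096]), 'rotation': array([ 0.85676754,  0.28544118, -0.13252956, -0.40854453])}
top {'fx': 478.5887828881247, 'fy': 478.5887828881247, 'cx': 278.34104977749246, 'cy': 210.47959884596273, 'origin': array([ 0.35892505, -0.02147482,  1.22282977]), 'rotation': array([ 0.70772226, -0.69947738,  0.07296085, -0.06735954])}
{'fx': 344.7764889966044, 'fy': 344.7764889966044, 'cx': 281.91604471569696, 'cy': 210.74635166614158, 'origin': array([ 0.26199826, -0.57361898,  0.37360888]), 'rotation': array([ 0.79112374, -0.58858124, -0.09956619,  0.13334888])}
```

View pics/top0.png

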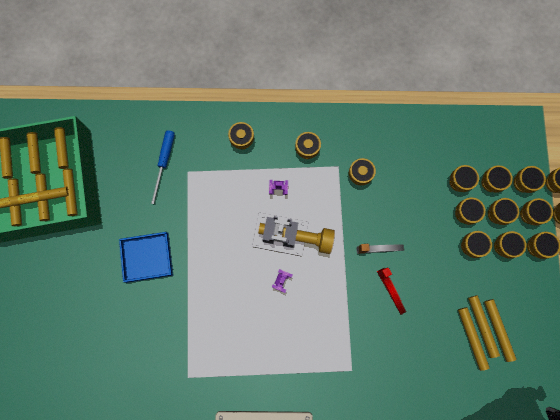

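View pics/scene0.png

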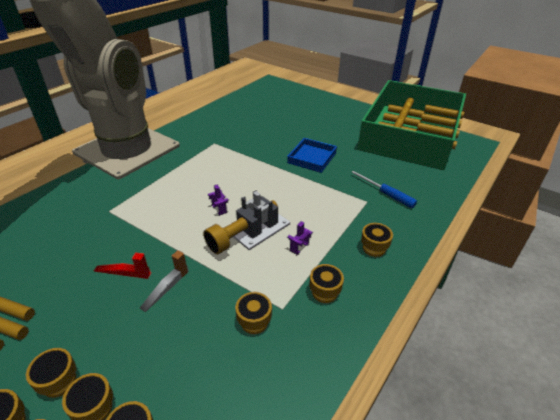

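Top: the jig is at about (285,235) with the stem's short end to the left and the cup at (328,241). The wedge handle is at (364,248) with its tip at (404,247). The tray is at (146,257), the housings at (240,134), (308,144), (362,171), and the driver at (163,165). The decoys are red at (392,290) and purple at (278,187) and (282,281).

```bash
cat > h.py <<'E'
import numpy as np, cv2
from scipy.spatial.transform import Rotation as R
from workcell import *
def ray(ci,u,v):
    d=R.from_quat(ci["rotation"]).apply(np.stack([(np.asarray(u,float)-ci["cx"])/ci["fx"],(np.asarray(v,float)-ci["cy"])/ci["fy"],np.ones(np.shape(u))],-1))
    return ci["origin"],d
def plane(ci,u,v,z):
    o,d=ray(ci,u,v); return o+d*((z-o[2])/d[...,2])[...,None]
def proj(ci,P):
    c=R.from_quat(ci["rotation"]).inv().apply(np.asarray(P,float)-ci["origin"])
    return np.stack([ci["fx"]*c[...,0]/c[...,2]+ci["cx"],ci["fy"]*c[...,1]/c[...,2]+ci["cy"]],-1)
def snap(n,name=None):
    ci=camera_info(n); im=camera(n)
    if name: cv2.imwrite(f"pics/{name}.png",im[:,:,::-1])
    return ci,im
def blob(im,lo,hi,roi=None):
    m=cv2.inRange(cv2.cvtColor(im,cv2.COLOR_RGB2HSV),lo,hi)
    if roi: k=np.zeros_like(m);x0,y0,x1,y1=roi;k[y0:y1,x0:x1]=255;m&=k
    return m
def tell(tgt):
    o=get_obs();r=R.from_quat(o["ee_rot"]);d=r.inv().apply(np.array(tgt)-o["position"])
    print("t",o["clock"],"tool shift units",np.round(d/.025,2),"yaw",np.degrees(np.arctan2(*r.apply([1,0,0])[1::-1])).round(2))
E
python3 - <<'E'
from h import *
ci=camera_info("top"); im=cv2.imread("pics/top0.png")[:,:,::-1].copy()
for u,v,z,n in [(364,248,.06,"handle"),(404,247,.002,"tip"),(262,228,.04,"stem"),(333,241,.04,"cup"),(146,257,.026,"tray"),(278,187,.07,"p1"),(282,281,.07,"p2"),(362,171,.05,"hc"),(385,271,.06,"redh")]:
    print(n,plane(ci,u,v,z).round(4))
m=blob(im,(100,120,60),(130,255,255),(110,220,185,295)); c=max(cv2.findContours(m,0,2)[0],key=cv2.contourArea); r=cv2.minAreaRect(c)
print(r, plane(ci,r[0][0],r[0][1],.026), plane(ci,*cv2.boxPoints(r).T,.026))
E
```

```text
handle [ 0.5023 -0.2398  0.06  ]
tip [ 0.5133 -0.3537  0.002 ]
stem [0.552  0.0108 0.04  ]
cup [ 0.5214 -0.1666  0.04  ]
tray [0.4775 0.2993 0.026 ]
p1 [ 0.6506 -0.0279  0.07  ]
p2 [ 0.4196 -0.04    0.07  ]
hc [ 0.7005 -0.2414  0.05  ]
redh [ 0.447  -0.2894  0.06  ]
((144.99420166015625, 256.96240234375), (44.78084182739258, 51.24327087402344), 81.25383758544922) [0.47751922 0.30183266 0.026     ] [[0.52249297 0.37686474 0.026     ]
 [0.54384163 0.25096813 0.026     ]
 [0.43316763 0.22783854 0.026     ]
 [0.41265657 0.35157767 0.026     ]]
```

Emit:
{"method": "move_arm", "body": {
  "moves": [
    [[1,-0.6,0],[0,0,0],1],
    [[1,-0.6,0],[0,0,0],1],
    [[1,-0.6,0],[0,0,0],1],
    [[1,-0.6,0],[0,0,0],1],
    [[1,-0.6,0],[0,0,0],1]
  ],
  "squeeze": 40
}}

```text
clock: 0.72
position: [0.2789, -0.4896, 0.231]
ee_rot: [0.989, 0.146, -0.0, -0.0]
ft_force: [0.1, 0.3, -0.5]
grip_width: 1.001
```

Emit:
{"method": "move_arm", "body": {
  "moves": [
    [[1,-0.6,0],[0,0,0],1],
    [[1,-0.6,0],[0,0,0],1],
    [[1,-0.6,0],[0,0,0],1],
    [[1,-0.6,0],[0,0,0],1],
    [[1,-0.6,0],[0,0,0],1]
  ]
}}

```text
clock: 1.35
position: [0.3769, -0.3817, 0.231]
ee_rot: [0.989, 0.146, -0.0, -0.0]
ft_force: [0.7, -0.5, -0.3]
grip_width: 1.004
```

Emit:
{"method": "move_arm", "body": {
  "moves": [
    [[1,-0.6,0],[0,0,0],1],
    [[1,-0.6,0],[0,0,0],1],
    [[1,-0.6,0],[0,0,0],1],
    [[1,-0.6,0],[0,0,0],1],
    [[1,-0.6,0],[0,0,0],1]
  ]
}}

```text
clock: 1.98
position: [0.4749, -0.2739, 0.231]
ee_rot: [0.989, 0.146, -0.0, -0.0]
ft_force: [0.5, 0.5, -0.3]
grip_width: 1.002
```

Emit:
{"method": "move_arm", "body": {
  "moves": [
    [[1,-0.6,0],[0,0,-9],1],
    [[0,0,0],[0,0,-10],1],
    [[0,0,0],[0,0,-10],1],
    [[0,0,0],[0,0,-10],1],
    [[0,0,0],[0,0,-10],1]
  ]
}}

```text
clock: 2.6
position: [0.4939, -0.2531, 0.2309]
ee_rot: [0.838, 0.545, -0.0, -0.0]
ft_force: [-0.4, 0.6, 0.4]
grip_width: 1.003
```

Emit:
{"method": "move_arm", "body": {
  "moves": [
    [[0,0,0],[0,0,-10],1],
    [[0,0,0],[0,0,-10],1],
    [[0,0,0],[0,0,-10],1],
    [[0,0,0],[0,0,0],1],
    [[0,0,0],[0,0,0],1]
  ]
}}

```text
clock: 3.22
position: [0.494, -0.2532, 0.2311]
ee_rot: [0.672, 0.74, -0.0, -0.0]
ft_force: [-0.9, -0.6, 1.1]
grip_width: 0.997
```

```bash
python3 - <<'E'
from h import *
o=get_obs();print(o["position"],o["clock"]);tell([.502,-.24,.23])
ci,im=snap("wrist","w1")
print(ci["origin"],R.from_quat(ci["rotation"]).apply([0,0,1]), proj(ci,[[.502,-.24,.06],[.513,-.353,0]]))
E
```

```text
[ 0.49401402 -0.25316875  0.23112663] 3.225
t 3.225 tool shift units [0.49 0.37 0.05] yaw 95.55
[ 0.4864377  -0.16873631  0.37416795] [ 0.03097375 -0.32703283 -0.94450524] [[291.39187267 173.31388013]
 [289.41556839 254.60356009]]
```

View pics/w1.png

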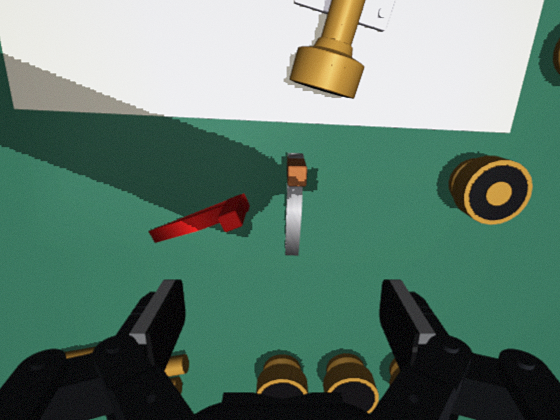

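Wrist picture: the wedge handle's top face (bright orange) is near (298,175) and the tip near (293,255). The red decoy is at (235,210), to the left and clear.

```bash
python3 - <<'E'
from h import *
ci=camera_info("wrist"); im=cv2.imread("pics/w1.png")[:,:,::-1].copy()
roi=(275,145,320,262)
hsv=cv2.cvtColor(im,cv2.COLOR_RGB2HSV)
for v in range(148,262,6): print(v,[tuple(int(a) for a in hsv[v,u]) for u in range(282,314,5)])
def rep(n,m,z):
    ys,xs=np.nonzero(m); 
    if len(xs)==0: print(n,"none");return
    r=cv2.minAreaRect(np.stack([xs,ys],1).astype(np.float32)); print(n,len(xs),r,plane(ci,r[0][0],r[0][1],z).round(4))
rep("top",blob(im,(3,100,150),(25,255,255),roi),.06)
b=blob(im,(0,0,60),(179,60,255),roi); rep("blade",b,.01)
for v in range(192,257,6):
    xs=np.nonzero(b[v])[0]; 
    if len(xs): 
        # height guess via world y
        p0=plane(ci,xs.mean(),v,.01); s=np.clip((p0[1]+.352),0,.064); z=.0025+.289*s
        print(v,xs.min(),xs.max(),plane(ci,np.array([xs.min()-.5,xs.mean(),xs.max()+.5]),np.array([v]*3),z).round(4).tolist())
E
```

```text
148 [(80, 125, 131), (79, 126, 130), (78, 127, 129), (78, 125, 133), (78, 128, 131), (79, 124, 127), (78, 125, 133)]
154 [(79, 125, 133), (77, 87, 82), (150, 5, 101), (90, 4, 65), (78, 23, 55), (77, 123, 133), (79, 129, 125)]
160 [(76, 116, 68), (43, 59, 39), (12, 180, 51), (12, 190, 51), (9, 157, 57), (79, 130, 133), (78, 131, 130)]
166 [(79, 135, 64), (21, 103, 42), (11, 170, 150), (12, 166, 154), (12, 167, 142), (76, 117, 120), (80, 135, 128)]
172 [(77, 118, 67), (16, 113, 52), (12, 160, 201), (12, 165, 204), (13, 162, 201), (37, 73, 63), (77, 126, 67)]
178 [(79, 139, 64), (26, 85, 42), (12, 165, 96), (13, 163, 183), (13, 160, 199), (70, 115, 60), (76, 138, 63)]
184 [(80, 129, 67), (39, 25, 72), (12, 177, 104), (11, 175, 96), (12, 173, 99), (79, 135, 64), (78, 133, 65)]
190 [(81, 130, 63), (94, 19, 95), (150, 2, 142), (135, 10, 102), (84, 31, 83), (75, 120, 72), (78, 131, 64)]
196 [(78, 121, 133), (80, 8, 92), (130, 4, 193), (120, 4, 180), (80, 50, 153), (77, 129, 127), (77, 126, 130)]
202 [(78, 120, 132), (128, 6, 179), (105, 5, 205), (113, 5, 207), (80, 73, 146), (78, 127, 129),
[... 1570 characters left out ...]
, -0.2894, 0.0196], [0.5193, -0.2886, 0.0196]]
216 286 301 [[0.5027, -0.2979, 0.0176], [0.5115, -0.2971, 0.0176], [0.5203, -0.2962, 0.0176]]
222 286 300 [[0.5035, -0.3058, 0.0155], [0.5119, -0.305, 0.0155], [0.5202, -0.3042, 0.0155]]
228 286 300 [[0.5044, -0.3138, 0.0134], [0.5128, -0.313, 0.0134], [0.5212, -0.3122, 0.0134]]
234 286 299 [[0.5052, -0.322, 0.0112], [0.5132, -0.3212, 0.0112], [0.5211, -0.3205, 0.0112]]
240 285 299 [[0.5049, -0.3305, 0.0091], [0.5135, -0.3297, 0.0091], [0.5222, -0.3288, 0.0091]]
246 285 298 [[0.5058, -0.3391, 0.0069], [0.5139, -0.3383, 0.0069], [0.5221, -0.3375, 0.0069]]
252 285 297 [[0.5067, -0.3479, 0.0047], [0.5148, -0.3471, 0.0047], [0.522, -0.3464, 0.0047]]
```

Emit:
{"method": "move_arm", "body": {
  "moves": [
    [[0,0,0],[0,0,1.8],0.7],
    [[0.5,0.6,1],[0,0,0],0.6],
    [[0,0,1],[0,0,0],0.6],
    [[0,0,1],[0,0,0],0.6],
    [[0,0,1],[0,0,0],0.6]
  ]
}}

```text
clock: 3.9
position: [0.5083, -0.2396, 0.1306]
ee_rot: [0.683, 0.73, -0.0, 0.0]
ft_force: [0.6, -0.2, 1.3]
grip_width: 0.595
```

Emit:
{"method": "move_arm", "body": {
  "moves": [
    [[0,0,1],[0,0,0],0.6],
    [[0,0,1],[0,0,0],0.6],
    [[0,0,1],[0,0,0],0.6],
    [[0,0,1],[0,0,0],0.6],
    [[0,0,0.35],[0,0,0],0.6]
  ]
}}

```text
clock: 4.53
position: [0.5074, -0.2393, 0.0212]
ee_rot: [0.683, 0.731, -0.0, -0.001]
ft_force: [-0.6, 0.3, 0.0]
grip_width: 0.597
```

Emit:
{"method": "move_arm", "body": {
  "moves": [
    [[0,0,0],[0,0,0],0.0],
    [[0,0,0],[0,0,0],0.0],
    [[0,0,0],[0,0,0],0.0],
    [[0,0,0],[0,0,0],0.0],
    [[0,0,0],[0,0,0],0.0]
  ],
  "squeeze": 60
}}

```text
clock: 5.15
position: [0.5088, -0.2399, 0.0235]
ee_rot: [0.682, 0.731, 0.0, 0.001]
ft_force: [-1.3, 0.4, 6.1]
grip_width: 0.202
```

Emit:
{"method": "move_arm", "body": {
  "moves": [
    [[0,0,0],[0,0,0],0.0],
    [[0,0,0],[0,0,0],0.0],
    [[0,0,-0.5],[0,0,0],0.0],
    [[0,0,-1],[0,0,0],0.0],
    [[0,0,-1],[0,0,0],0.0]
  ]
}}

```text
clock: 5.78
position: [0.5081, -0.2396, 0.0863]
ee_rot: [0.682, 0.731, -0.0, -0.0]
ft_force: [0.2, -0.1, -1.2]
grip_width: 0.201
```

Emit:
{"method": "move_arm", "body": {
  "moves": [
    [[0,0,-1],[0,0,0],0.0],
    [[0,0,-1],[0,0,0],0.0],
    [[0,0,-1],[0,0,0],0.0],
    [[0.5,0.5,-1],[0,0,0],0.0],
    [[1,0.5,-1],[0,0,0],0.0]
  ]
}}

```text
clock: 6.4
position: [0.5304, -0.201, 0.2115]
ee_rot: [0.683, 0.731, -0.0, 0.0]
ft_force: [0.4, -0.3, -1.6]
grip_width: 0.203
```

Emit:
{"method": "move_arm", "body": {
  "moves": [
    [[1,0,-1],[0,0,0],0.0],
    [[1,0,-0.5],[0,0,0],0.0],
    [[0.5,0,0],[0,0,7],0.0],
    [[0,0,0],[0,0,6.5],0.0],
    [[0,0,0],[0,0,0],0.0]
  ]
}}

```text
clock: 7.02
position: [0.5258, -0.1378, 0.2474]
ee_rot: [0.763, 0.646, -0.0, -0.0]
ft_force: [-0.0, -0.8, -2.1]
grip_width: 0.202
```

```bash
python3 - <<'E'
from h import *
o=get_obs();print(o["position"],o["clock"],o["grip_width"]);tell([.54,-.04,.23])
ci,im=snap("wrist","w2"); print(ci)
print(proj(ci,[[.543,-.042,.06],[.543,-.042,.1]]))
cv2.imwrite("pics/w2v.png",cv2.resize(im[:,:,::-1],(800,600),interpolation=cv2.INTER_CUBIC))
E
```

```text
[ 0.52583038 -0.13776433  0.24743863] 7.025 0.20185241179430444
t 7.025 tool shift units [ 3.95 -0.08  0.7 ] yaw 80.53
{'fx': 344.7764889966044, 'fy': 344.7764889966044, 'cx': 281.91604471569696, 'cy': 210.74635166614158, 'origin': array([ 0.54041309, -0.05402717,  0.39043468]), 'rotation': array([ 0.9825707 , -0.08205546, -0.01404318,  0.1662062 ])}
[[282.65646292  76.09181355]
 [282.7436011   74.05550376]]
```

View pics/w2v.png

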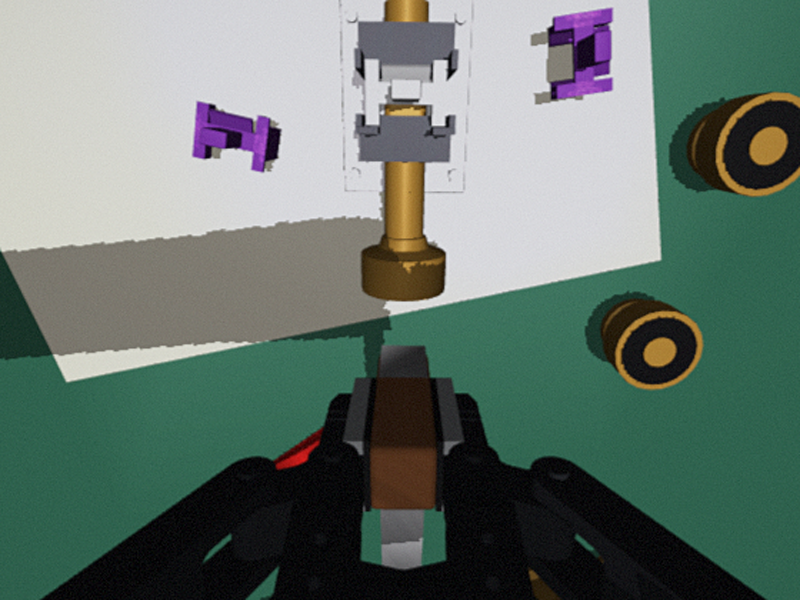

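The jig is seen from above. The dark posts span view columns 358–452, with outer edges at rows ~22 and ~161. The clip lug is at (405,90), the stem along column 405, and the wedge is in the fingers.

```bash
python3 - <<'E'
from h import *
ci=camera_info("wrist"); im=cv2.imread("pics/w2.png")[:,:,::-1].copy()
br=blob(im,(10,100,60),(30,255,255),(255,0,315,175)); P=[]
for v in list(range(1,12))+list(range(118,162)):
    xs=np.nonzero(br[v])[0]
    if len(xs): P.append(plane(ci,(xs.min()+xs.max())/2,v,.04)); w=len(xs)
    if v%10==1: print(v,xs.min(),xs.max())
P=np.array(P); 
for a in (P,P[P[:,1]<-.06]): 
  f=np.polyfit(a[:,1],a[:,0],1); print("x=",f," axis yaw",90-np.degrees(np.arctan(f[0])),np.abs(np.polyval(f,a[:,1])-a[:,0]).max())
g=cv2.cvtColor(im,cv2.COLOR_RGB2GRAY).astype(int)
for u in (256,262,265,302,308,312): print(u,[int(x) for x in g[8:24,u]],"|",[int(x) for x in g[104:120,u]])
for v in (22,28,34,92,100,106): print(v,[int(x) for x in g[v,243:258]],"|",[int(x) for x in g[v,306:324]])
m=blob(im,(0,0,150),(179,60,255),(265,45,305,80)); 
for v in range(40,84,3): print(v,[int(x) for x in g[v,262:308:2]])
E
```

```text
1 270 298
11 270 299
121 270 296
131 270 295
141 270 295
151 270 295
161 270 295
x= [0.17988535 0.55137101]  axis yaw 79.80238901608749 0.0004780252683862507
x= [0.18169661 0.55155425]  axis yaw 79.70189606294008 0.00031387396564896974
256 [213, 213, 215, 212, 216, 215, 195, 126, 94, 97, 105, 102, 97, 103, 99, 99] | [100, 102, 97, 100, 101, 97, 94, 97, 111, 170, 213, 215, 216, 216, 216, 217]
262 [214, 216, 212, 212, 215, 217, 197, 129, 97, 101, 100, 102, 103, 102, 101, 103] | [101, 98, 97, 98, 99, 97, 96, 99, 107, 202, 219, 217, 218, 213, 215, 216]
265 [218, 212, 211, 214, 219, 217, 200, 126, 99, 101, 101, 102, 101, 100, 98, 103] | [99, 94, 98, 97, 99, 101, 95, 98, 104, 205, 222, 222, 217, 217, 219, 222]
302 [219, 216, 214, 216, 215, 218, 221, 162, 106, 102, 105, 103, 105, 105, 104, 102] | [93, 100, 109, 106, 102, 102, 100, 99, 96, 146, 209, 217, 217, 216, 216, 215]
308 [214, 214, 211, 213, 216, 220, 217, 164, 114, 100, 102, 103, 107, 104, 105, 111] | [101, 104, 100, 102, 101, 101, 105, 97, 101, 153, 209, 220, 217, 218, 218, 215]
312 [216, 212, 210, 215, 212, 213, 219, 173, 116, 97, 
[... 2137 characters left out ...]
213, 213, 214, 214, 215]
67 [214, 215, 218, 215, 123, 118, 185, 223, 220, 223, 219, 221, 220, 218, 221, 222, 180, 216, 216, 215, 216, 216, 214]
70 [215, 216, 219, 222, 178, 128, 95, 39, 37, 37, 34, 34, 32, 30, 32, 44, 212, 216, 218, 217, 215, 217, 215]
73 [215, 206, 115, 123, 70, 76, 86, 86, 94, 91, 88, 87, 88, 92, 122, 127, 125, 120, 125, 145, 168, 218, 217]
76 [213, 213, 104, 116, 75, 89, 77, 84, 88, 83, 156, 169, 164, 185, 84, 85, 106, 100, 78, 123, 147, 222, 215]
79 [216, 215, 189, 185, 91, 131, 179, 188, 181, 183, 183, 183, 182, 183, 183, 185, 155, 88, 76, 120, 150, 218, 214]
82 [217, 221, 88, 100, 107, 98, 102, 96, 99, 97, 105, 100, 104, 104, 103, 103, 104, 107, 105, 38, 177, 221, 213]
```

```bash
cat >> h.py <<'E'
JY=79.8
ey=np.array([np.cos(np.radians(JY)),np.sin(np.radians(JY)),0]); ex=np.array([ey[1],-ey[0],0])
E
python3 - <<'E'
from h import *
ci=camera_info("wrist")
A=plane(ci,np.array([262,308]),np.array([14.7,15.1]),.06);B=plane(ci,np.array([262,308]),np.array([112.8,113.2]),.06)
print(A,B); a=A.mean(0);b=B.mean(0);c=(a+b)/2
print("len",(a-b)@ey,"mid",c)
L=plane(ci,np.array([250.2,318.2]),np.array([22,22]),.06);L2=plane(ci,np.array([251.5,314.8]),np.array([106,106]),.06)
print("w",(L[1]-L[0])@ex, (L2[1]-L2[0])@ex)
xs=[L.mean(0)@ex,L2.mean(0)@ex]; print("x centre",xs,"stem x", np.array([.55137+.17989*c[1],c[1],0])@ex)
s=np.array([.55137+.17989*c[1],c[1],0]);O=s@ex*ex+c@ey*ey; print("O",O)
print("lugtop",[(plane(ci,u,v,.105)-O)@np.c_[ex,ey] for u,v in((284,63.5),)])
# wedge in hand: tip direction
print(proj(ci,O+.105*np.array([0,0,1])))
o=get_obs(); P=o["position"]-O; print("tcp in jig",P@ex,P@ey,P[2])
g=cv2.cvtColor(cv2.imread("pics/w2.png"),cv2.COLOR_BGR2GRAY).astype(int)
for v in (245,250,255,262,266,370,376,382,388): print(v,[int(x) for x in g[v,258:310:2]])
E
```

```text
[[0.53359789 0.00851135 0.06      ]
 [0.57198979 0.00180521 0.06      ]] [[ 0.51893086 -0.07021947  0.06      ]
 [ 0.56078051 -0.0775563   0.06      ]]
len 0.08008803522559862 mid [ 0.54632476 -0.0343648   0.06      ]
w 0.0579518303627002 0.05808517533654929
x centre [np.float64(0.5425427165818892), np.float64(0.5426084840973969)] stem x 0.5426572310944197
O [ 0.54522376 -0.0341667   0.        ]
lugtop [array([ 1.82914826e-06, -1.00949301e-03])]
[284.01723381  62.06315111]
tcp in jig -0.0006515181089829287 -0.10561100403755964 0.2474113882122021
245 [50, 48, 47, 39, 63, 91, 89, 80, 78, 70, 64, 58, 60, 53, 48, 44, 40, 38, 37, 39, 87, 98, 95, 94, 95, 94]
250 [46, 47, 47, 43, 55, 67, 67, 62, 55, 46, 44, 45, 41, 37, 40, 36, 37, 35, 39, 36, 37, 88, 100, 95, 93, 99]
255 [48, 47, 44, 30, 47, 46, 44, 42, 43, 40, 39, 31, 37, 35, 37, 34, 34, 37, 40, 39, 35, 75, 95, 91, 91, 93]
262 [43, 47, 45, 30, 40, 38, 42, 42, 38, 39, 42, 41, 51, 43, 38, 36, 41, 42, 41, 41, 35, 49, 98, 95, 99, 90]
266 [44, 8, 0, 21, 20, 32, 27, 24, 29, 27, 27, 24, 29, 29, 29, 28, 18, 23, 18, 25, 28, 14, 10, 2, 47, 47]
370 [81, 77, 79, 84, 84, 93, 91, 89, 93, 90, 87, 85, 90, 93, 92, 94, 95, 94, 86, 87, 82, 83, 84, 80, 81, 80]
376 [83, 85, 82, 82, 81, 85, 85, 85, 86, 78, 79, 80, 84, 81, 80, 86, 87, 84, 113, 93, 79, 81, 78, 84, 83, 82]
382 [80, 83, 82, 77, 90, 137, 139, 142, 138, 139, 141, 140, 137, 143, 137, 140, 139, 138, 142, 85, 80, 83, 81, 81, 80, 81]
388 [81, 80, 83, 81, 83, 126, 123, 118, 120, 126, 125, 126, 120, 122, 127, 130, 125, 127, 121, 87, 86, 86, 81, 83, 83, 78]
```

Emit:
{"method": "move_arm", "body": {
  "moves": [
    [[0,0.03,0],[0,0,0.7],0.0],
    [[1,0,0],[0,0,0],0.0],
    [[1,0,0],[0,0,0],0.0],
    [[1,0,0],[0,0,0],0.0],
    [[1,0,0],[0,0,0],0.0]
  ]
}}

```text
clock: 7.7
position: [0.5448, -0.0393, 0.2475]
ee_rot: [0.767, 0.641, -0.0, -0.0]
ft_force: [-0.2, 0.5, -0.6]
grip_width: 0.202
```

Emit:
{"method": "move_arm", "body": {
  "moves": [
    [[1,0,0],[0,0,0],0.0],
    [[1,0,0],[0,0,0],0.0],
    [[1,0,0],[0,0,0],0.0],
    [[1,0,0],[0,0,0],0.0],
    [[1,0,0],[0,0,0],0.0]
  ]
}}

```text
clock: 8.32
position: [0.5671, 0.0837, 0.2474]
ee_rot: [0.767, 0.641, -0.0, -0.0]
ft_force: [0.2, 0.3, -0.4]
grip_width: 0.201
```

Emit:
{"method": "move_arm", "body": {
  "moves": [
    [[1,0,0],[0,0,0],0.0],
    [[1,0,0],[0,0,0],0.0],
    [[0,0,1],[0,0,0],0.0],
    [[0,0,1],[0,0,0],0.0],
    [[0,0,1],[0,0,0],0.0]
  ]
}}

```text
clock: 8.95
position: [0.5758, 0.1322, 0.1716]
ee_rot: [0.767, 0.642, -0.0, -0.0]
ft_force: [-0.6, 0.6, -1.1]
grip_width: 0.201
```

Emit:
{"method": "move_arm", "body": {
  "moves": [
    [[0,0,1],[0,0,0],0.0],
    [[0,0,1],[0,0,0],0.0],
    [[0,0,1],[0,0,0],0.0],
    [[0,0,0.3],[0,0,0],0.0],
    [[0,0,0],[0,0,0],0.0]
  ]
}}

```text
clock: 9.57
position: [0.5758, 0.1323, 0.0901]
ee_rot: [0.767, 0.641, -0.0, -0.0]
ft_force: [0.3, 0.6, -0.3]
grip_width: 0.202
```

```bash
cat >> h.py <<'E'
O=np.array([.5452,-.0342,0]); M=np.stack([ex,ey,[0,0,1]])
def jig():
    o=get_obs(); print("t",o["clock"],"tcp jig",(M@(o["position"]-O)).round(4),"F",(M@o["ft_force"]).round(1),"g",round(o["grip_width"],3),"yaw",np.degrees(np.arctan2(*R.from_quat(o["ee_rot"]).apply([1,0,0])[1::-1])).round(2))
E
python3 - <<'E'
from h import *
jig()
c1,i1=snap("scene","s1");c2,i2=snap("wrist","w3")
for y,z in((.06,.065),(0,.067)): print(proj(c1,O+y*ey+[0,0,z]))
a=cv2.resize(i1[160:265,200:340],(560,420),interpolation=cv2.INTER_CUBIC)
cv2.imwrite("pics/m1.png",np.hstack([a,i2])[:,::1,::-1][:, :1120]); 
cv2.imwrite("pics/m1.png",cv2.resize(cv2.imread("pics/m1.png"),(800,300),interpolation=cv2.INTER_AREA))
E
```

```text
t 9.575 tcp jig [0.0006 0.1693 0.0901] F [ 0.2  0.7 -0.3] g 0.202 yaw 79.79
[275.29233919 195.42181077]
[256.09771026 205.69141051]
```

View pics/m1.png

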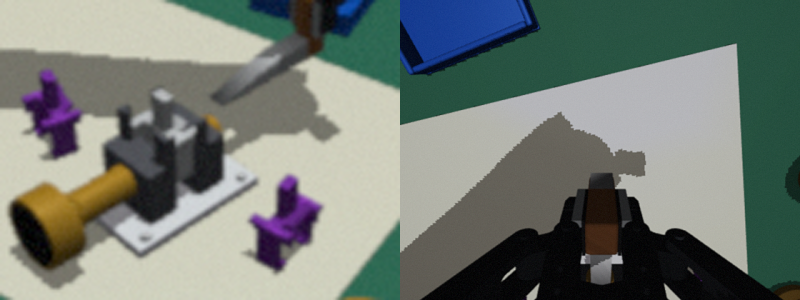

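Scene crop: the wedge tip sits at about scene pixel (275,195), where it was predicted to be (275.3,195.4). The wedge is level and aligned. Next I lower it and slide it in.

Emit:
{"method": "move_arm", "body": {
  "moves": [
    [[0,-0.02,0.26],[0,0,0],0.0],
    [[-0.6,0,0],[0,0,0],0.0],
    [[-0.6,0,0],[0,0,0],0.0],
    [[-0.4,0,0],[0,0,0],0.0],
    [[-0.3,0,0],[0,0,0],0.0]
  ],
  "squeeze": 90
}}

```text
clock: 10.3
position: [0.5669, 0.0845, 0.0837]
ee_rot: [0.768, 0.641, 0.0, 0.0]
ft_force: [-0.2, -0.9, -0.3]
grip_width: 0.196
```

Emit:
{"method": "move_arm", "body": {
  "moves": [
    [[-0.2,0,0],[0,0,0],0.0],
    [[-0.2,0,0],[0,0,0],0.0],
    [[-0.2,0,0],[0,0,0],0.0],
    [[-0.2,0,0],[0,0,0],0.0],
    [[0,0,0],[0,0,0],0.0]
  ]
}}

```text
clock: 10.92
position: [0.5633, 0.0654, 0.0836]
ee_rot: [0.767, 0.641, -0.0, 0.0]
ft_force: [-0.2, -0.9, -0.7]
grip_width: 0.197
```

```bash
python3 - <<'E'
from h import *
jig()
E
```

```text
t 10.925 tcp jig [0.0002 0.1013 0.0836] F [-0.  -0.9 -0.7] g 0.197 yaw 79.75
```

Emit:
{"method": "move_arm", "body": {
  "moves": [
    [[-0.2,0,0],[0,0,0],0.0],
    [[-0.2,0,0],[0,0,0],0.0],
    [[-0.2,0,0],[0,0,0],0.0],
    [[-0.2,0,0],[0,0,0],0.0],
    [[0,0,0],[0,0,0],0.0]
  ]
}}

```text
clock: 11.55
position: [0.5604, 0.0494, 0.0842]
ee_rot: [0.766, 0.642, 0.002, -0.001]
ft_force: [2.5, 9.0, 0.9]
grip_width: 0.198
```

```bash
python3 - <<'E'
from h import *
jig()
E
```

```text
t 11.55 tcp jig [0.0001 0.085  0.0842] F [0.8 9.3 0.9] g 0.198 yaw 79.92
```

Emit:
{"method": "move_arm", "body": {
  "moves": [
    [[-0.2,0,0],[0,0,0],0.0],
    [[-0.2,0,0],[0,0,0],0.0],
    [[-0.2,0,0],[0,0,0],0.0],
    [[-0.2,0,0],[0,0,0],0.0],
    [[0,0,0],[0,0,0],0.0]
  ]
}}

```text
clock: 12.18
position: [0.5562, 0.0254, 0.0836]
ee_rot: [0.768, 0.641, -0.0, 0.0]
ft_force: [-0.6, -0.9, 0.8]
grip_width: 0.204
```

```bash
python3 - <<'E'
from h import *
jig()
E
```

```text
t 12.175 tcp jig [0.0003 0.0606 0.0836] F [-0.5 -1.   0.8] g 0.204 yaw 79.7
```

```bash
python3 - <<'E'
from h import *
c,i=snap("scene","s2")
for z in (.085,.105,.117): print(z,proj(c,O+[0,0,z]))
a=cv2.resize(i[160:265,200:340],(560,420),interpolation=cv2.INTER_CUBIC); cv2.imwrite("pics/m2.png",a[:,:,::-1])
E
```

```text
0.085 [255.88196912 199.55047637]
0.105 [255.63576866 192.54253664]
0.117 [255.48465242 188.24110923]
```

View pics/m2.png

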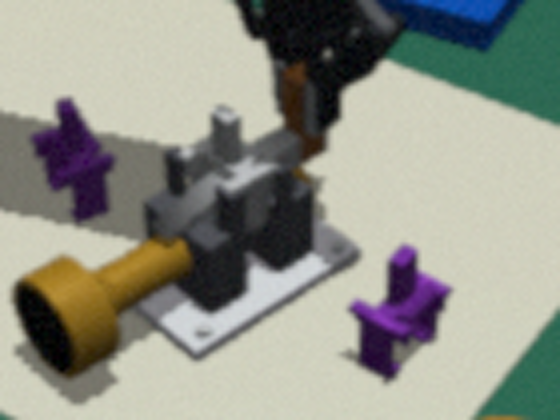

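The lug top is at about scene pixel (256.5,188), which matches 117 mm height, so the clip has sprung. I push slightly further for margin, then draw out gently.

Emit:
{"method": "move_arm", "body": {
  "moves": [
    [[-0.2,0,0],[0,0,0],0.0],
    [[-0.1,0,0],[0,0,0],0.0],
    [[0,0,0],[0,0,0],0.0],
    [[0,0,0],[0,0,0],0.0],
    [[0.2,0,0],[0,0,0],0.0]
  ]
}}

```text
clock: 12.85
position: [0.5558, 0.0235, 0.0835]
ee_rot: [0.768, 0.641, -0.0, 0.0]
ft_force: [0.2, -1.5, 1.1]
grip_width: 0.199
```

Emit:
{"method": "move_arm", "body": {
  "moves": [
    [[0.2,0,0],[0,0,0],0.0],
    [[0.3,0,0],[0,0,0],0.0],
    [[0.3,0,0],[0,0,0],0.0],
    [[0.3,0,0],[0,0,0],0.0],
    [[0.3,0,0],[0,0,0],0.0]
  ]
}}

```text
clock: 13.48
position: [0.562, 0.0593, 0.0835]
ee_rot: [0.767, 0.641, -0.0, -0.0]
ft_force: [-1.2, -1.0, 0.4]
grip_width: 0.203
```

Emit:
{"method": "move_arm", "body": {
  "moves": [
    [[0.3,0,0],[0,0,0],0.0],
    [[0.3,0,0],[0,0,0],0.0],
    [[0.4,0,0],[0,0,0],0.0],
    [[0.4,0,0],[0,0,0],0.0],
    [[0.4,0,0],[0,0,0],0.0]
  ]
}}

```text
clock: 14.1
position: [0.57, 0.1037, 0.0835]
ee_rot: [0.767, 0.641, -0.0, -0.0]
ft_force: [-0.8, 0.4, -0.3]
grip_width: 0.199
```

Emit:
{"method": "move_arm", "body": {
  "moves": [
    [[0.5,0,0],[0,0,0],0.0],
    [[0.5,0,0],[0,0,0],0.0],
    [[0.6,0,0],[0,0,0],0.0],
    [[0.6,0,0],[0,0,0],0.0],
    [[0,0,0],[0,0,0],0.0]
  ]
}}

```text
clock: 14.72
position: [0.5796, 0.159, 0.0836]
ee_rot: [0.767, 0.642, 0.0, -0.0]
ft_force: [0.3, -0.8, -2.2]
grip_width: 0.2
```

```bash
python3 - <<'E'
from h import *
jig()
c,i=snap("scene","s3")
print(proj(c,O+[0,0,.117]))
a=cv2.resize(i[130:265,180:360],(720,540),interpolation=cv2.INTER_CUBIC); cv2.imwrite("pics/m3.png",a[:,:,::-1])
E
```

```text
t 14.725 tcp jig [-0.0004  0.1962  0.0836] F [ 0.5 -0.8 -2.2] g 0.2 yaw 79.91
[255.48465242 188.24110923]
```

View pics/m3.png

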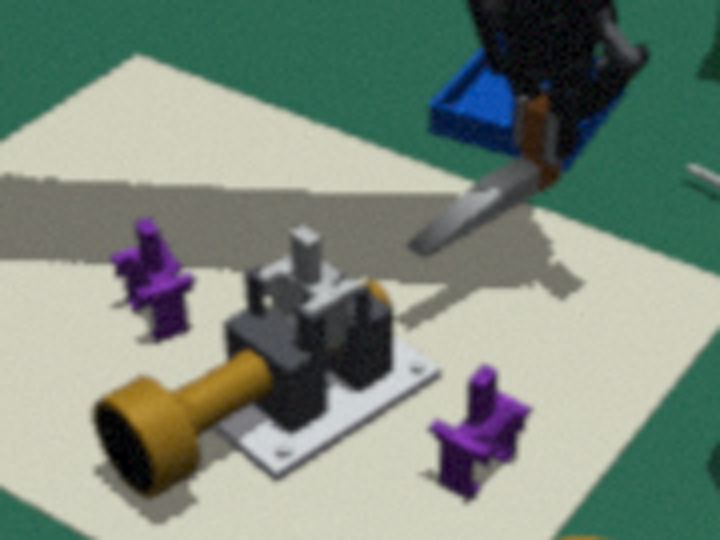

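The clip stands loose on the stem, with its lug top at scene pixel (256.5,188). The wedge is out and clear, so I lay it down here.

Emit:
{"method": "move_arm", "body": {
  "moves": [
    [[0.4,0,0],[0,0,0],0.0],
    [[0,0,0.8],[0,0,0],0.0],
    [[0,0,0.8],[0,0,0],0.0],
    [[0,0,0.5],[0,0,0],0.0],
    [[0,0,0.2],[0,0,0],0.0]
  ]
}}

```text
clock: 15.4
position: [0.5809, 0.1664, 0.0246]
ee_rot: [0.767, 0.641, -0.001, -0.0]
ft_force: [0.3, -0.9, -1.2]
grip_width: 0.197
```

Emit:
{"method": "move_arm", "body": {
  "moves": [
    [[0,0,0.1],[0,0,0],0.0],
    [[0,0,0.05],[0,0,0],0.0],
    [[0,0,0],[0,0,0],0.0]
  ]
}}

```text
clock: 15.78
position: [0.5818, 0.1669, 0.0236]
ee_rot: [0.767, 0.641, 0.0, 0.0]
ft_force: [-5.4, -1.7, 7.0]
grip_width: 0.196
```

Emit:
{"method": "move_arm", "body": {
  "moves": [
    [[0,0,0],[0,0,0],0.25],
    [[0,0,0],[0,0,0],0.5],
    [[0,0,0],[0,0,0],0.6],
    [[0,0,-0.5],[0,0,0],0.6],
    [[0,0,-1],[0,0,0],0.6]
  ]
}}

```text
clock: 16.4
position: [0.581, 0.1668, 0.0601]
ee_rot: [0.767, 0.641, -0.001, -0.0]
ft_force: [0.2, 0.5, 0.7]
grip_width: 0.599
```

Emit:
{"method": "move_arm", "body": {
  "moves": [
    [[0,0,-1],[0,0,0],0.6],
    [[0,0,-1],[0,0,0],0.6],
    [[0,0,-1],[0,0,0],0.6],
    [[0,0,-1],[0,0,0],0.6],
    [[0,0,-1],[0,0,0],0.6]
  ]
}}

```text
clock: 17.02
position: [0.5815, 0.1671, 0.1866]
ee_rot: [0.767, 0.641, 0.0, 0.0]
ft_force: [-0.7, -0.5, -0.5]
grip_width: 0.6
```

Emit:
{"method": "move_arm", "body": {
  "moves": [
    [[-1,0,-1],[0,0,0],0.6],
    [[-1,0,0],[0,0,0],0.6],
    [[-1,0,0],[0,0,0],0.6],
    [[-1,0,0],[0,0,0],0.6],
    [[-1,0,0],[0,0,0],0.6]
  ]
}}

```text
clock: 17.65
position: [0.5591, 0.0433, 0.2108]
ee_rot: [0.767, 0.641, 0.0, 0.0]
ft_force: [0.0, -0.5, -0.5]
grip_width: 0.599
```

Emit:
{"method": "move_arm", "body": {
  "moves": [
    [[-1,0,0],[0,0,0],0.6],
    [[-1,0,0],[0,0,0],0.6],
    [[-1,0,0],[0,0,0],0.6],
    [[0,0,0],[0,0,0],0.6],
    [[0,0,0],[0,0,0],0.6]
  ]
}}

```text
clock: 18.27
position: [0.5462, -0.029, 0.2104]
ee_rot: [0.767, 0.642, 0.0, 0.0]
ft_force: [-0.4, 0.4, 0.0]
grip_width: 0.602
```

```bash
python3 - <<'E'
from h import *
jig()
ci,im=snap("wrist","w4"); print(ci["origin"],ci["rotation"])
p=proj(ci,O+np.array([[0,0,.117]])); print(p)
u,v=p[0].astype(int); u0=max(0,u-75);v0=max(0,v-60)
print(u0,v0)
cv2.imwrite("pics/w4v.png",cv2.resize(im[v0:v0+120,u0:u0+150,::-1],(750,600),interpolation=cv2.INTER_CUBIC))
E
```

```text
t 18.275 tcp jig [0.     0.0053 0.2104] F [-0.5  0.3  0. ] g 0.602 yaw 79.82
[0.56156364 0.05452456 0.35345109] [ 0.98209847 -0.08819601 -0.01446184  0.16581591]
[[281.22663995 221.11488317]]
206 161
```

View pics/w4v.png

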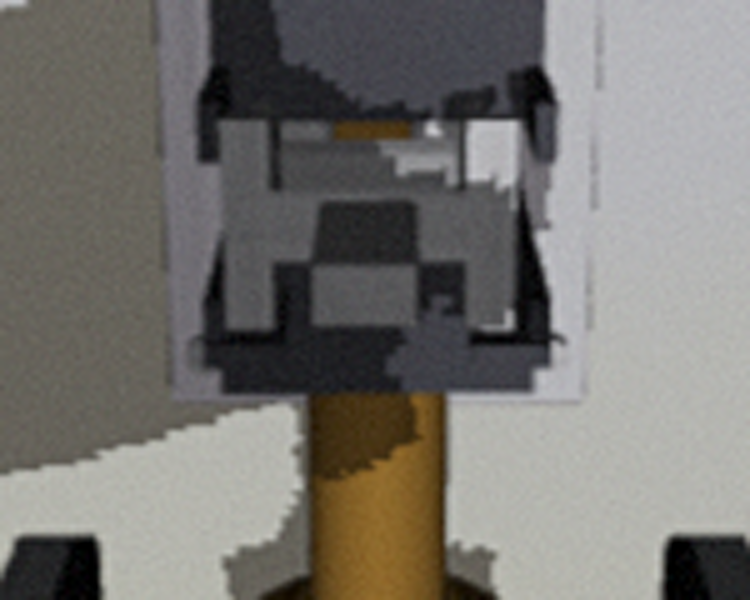

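Lug top face centre is at view (365,293), i.e. wrist pixel (279.0,219.7), about 1.6 mm off the jig centre in -x. The clip is level with the jig's axes and nothing stands beside the lug.

```bash
python3 - <<'E'
from h import *
ci=camera_info("wrist")
p=plane(ci,279.0,219.7,.117); print("lug jig",M@(p-O)); 
q=plane(ci,206+np.array([221,519])/5,161+np.array([330,330])/5,.085); print("rails",(q-O)@M.T)
tell([p[0],p[1],.093])
# tray corners better
tc=camera_info("top"); 
im=cv2.imread("pics/top0.png")[:,:,::-1].copy()
w,i2=camera_info("top"),camera("top"); m=blob(i2,(100,120,60),(130,255,255),(110,220,185,295)); r=cv2.minAreaRect(max(cv2.findContours(m,0,2)[0],key=cv2.contourArea)); B=plane(w,*cv2.boxPoints(r).T,.026); print(B[:,:2].round(3),B.mean(0))
E
```

```text
lug jig [-0.0016803  0.0014498  0.117    ]
rails [[-0.02609279 -0.01712648  0.085     ]
 [ 0.02382914 -0.01715556  0.085     ]]
t 18.325 tool shift units [-0.17 -0.07  4.69] yaw 79.86
[[0.527 0.374]
 [0.543 0.249]
 [0.429 0.229]
 [0.414 0.352]] [0.478446   0.30117763 0.026     ]
```

Emit:
{"method": "move_arm", "body": {
  "moves": [
    [[-0.16,-0.06,1],[0,0,0],0.6],
    [[0,0,1],[0,0,0],0.6],
    [[0,0,1],[0,0,0],0.6],
    [[0,0,1],[0,0,0],0.6],
    [[0,0,0.68],[0,0,0],0.6]
  ]
}}

```text
clock: 19.0
position: [0.5436, -0.0327, 0.0918]
ee_rot: [0.767, 0.642, -0.0, -0.0]
ft_force: [0.0, 0.0, 0.0]
grip_width: 0.602
```

Emit:
{"method": "move_arm", "body": {
  "moves": [
    [[0,0,0],[0,0,0],0.4],
    [[0,0,0],[0,0,0],0.3],
    [[0,0,0],[0,0,0],0.2],
    [[0,0,0],[0,0,0],0.0],
    [[0,0,0],[0,0,0],0.0]
  ],
  "squeeze": 40
}}

```text
clock: 19.62
position: [0.5445, -0.0337, 0.0937]
ee_rot: [0.767, 0.641, 0.001, 0.001]
ft_force: [-0.4, 0.4, 6.8]
grip_width: 0.178
```

Emit:
{"method": "move_arm", "body": {
  "moves": [
    [[0,0,0],[0,0,0],0.0],
    [[0,0,0],[0,0,0],0.0],
    [[0,0,0],[0,0,0],0.0]
  ]
}}

```text
clock: 20.0
position: [0.5445, -0.0336, 0.0938]
ee_rot: [0.767, 0.641, 0.001, 0.001]
ft_force: [-1.2, -0.8, 5.6]
grip_width: 0.171
```

```bash
python3 - <<'E'
from h import *
jig()
E
```

```text
t 20.0 tcp jig [-0.0007  0.0005  0.0938] F [-1.  -1.   5.6] g 0.171 yaw 79.77
```

Emit:
{"method": "move_arm", "body": {
  "moves": [
    [[0,0,-0.1],[0,0,0],0.0],
    [[0,0,-0.2],[0,0,0],0.0],
    [[0,0,-0.3],[0,0,0],0.0],
    [[0,0,-0.4],[0,0,0],0.0],
    [[0,0,-0.5],[0,0,0],0.0]
  ]
}}

```text
clock: 20.62
position: [0.5438, -0.0336, 0.1312]
ee_rot: [0.767, 0.641, 0.0, 0.0]
ft_force: [-0.5, 0.1, -0.8]
grip_width: 0.176
```

Emit:
{"method": "move_arm", "body": {
  "moves": [
    [[0,0,-0.6],[0,0,0],0.0],
    [[0,0,-0.6],[0,0,0],0.0],
    [[0,0,-0.6],[0,0,0],0.0],
    [[0,0,-0.6],[0,0,0],0.0],
    [[0,0,-0.6],[0,0,0],0.0]
  ]
}}

```text
clock: 21.25
position: [0.5438, -0.0336, 0.2064]
ee_rot: [0.767, 0.641, 0.0, 0.0]
ft_force: [1.4, -0.8, 0.0]
grip_width: 0.176
```

```bash
python3 - <<'E'
from h import *
jig(); tell([.478,.301,.2])
c,i=snap("scene","s4")
p=proj(c,get_obs()["position"])[None][0].astype(int); print(p)
a=i[p[1]-60:p[1]+75,p[0]-90:p[0]+90]; cv2.imwrite("pics/m4.png",cv2.resize(a[:,:,::-1],(720,540),interpolation=cv2.INTER_CUBIC))
E
```

```text
t 21.25 tcp jig [-0.0015  0.0003  0.2064] F [ 1.5 -0.6  0. ] g 0.176 yaw 79.78
t 21.25 tool shift units [12.71 -4.97  0.25] yaw 79.78
[254 152]
```

View pics/m4.png

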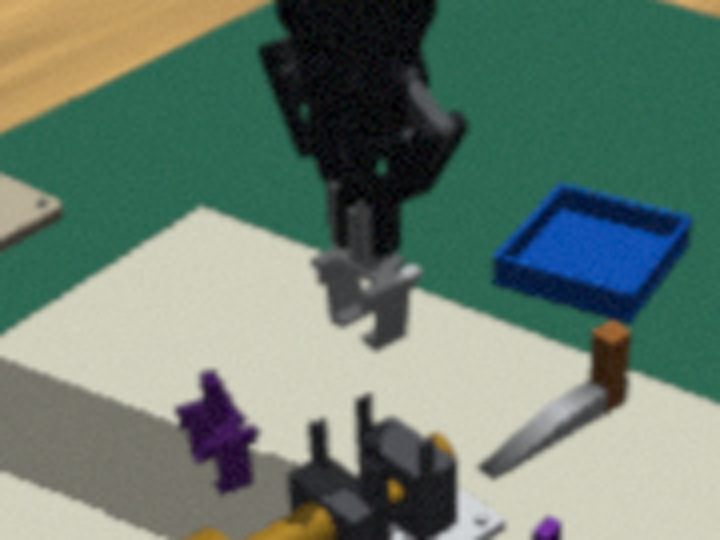

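The clip is held upright below the fingers and the wedge lies flat on the bench. I carry the clip to the tray.

Emit:
{"method": "move_arm", "body": {
  "moves": [
    [[0.9,-0.35,0],[0,0,0],0.0],
    [[0.9,-0.35,0],[0,0,0],0.0],
    [[0.9,-0.35,0],[0,0,0],0.0],
    [[0.9,-0.35,0],[0,0,0],0.0],
    [[0.9,-0.35,0],[0,0,0],0.0]
  ]
}}

```text
clock: 21.92
position: [0.5205, 0.0856, 0.2053]
ee_rot: [0.767, 0.641, -0.0, -0.0]
ft_force: [0.6, 0.1, -0.7]
grip_width: 0.179
```

Emit:
{"method": "move_arm", "body": {
  "moves": [
    [[0.9,-0.35,0],[0,0,0],0.0],
    [[0.9,-0.35,0],[0,0,0],0.0],
    [[0.9,-0.35,0],[0,0,0],0.0],
    [[0.9,-0.35,0],[0,0,0],0.0],
    [[0.9,-0.35,0],[0,0,0],0.0]
  ]
}}

```text
clock: 22.55
position: [0.4974, 0.204, 0.2054]
ee_rot: [0.767, 0.641, -0.0, 0.0]
ft_force: [-0.1, 0.2, -0.6]
grip_width: 0.181
```

Emit:
{"method": "move_arm", "body": {
  "moves": [
    [[0.9,-0.35,0],[0,0,0],0.0],
    [[0.9,-0.35,0],[0,0,0],0.0],
    [[0.9,-0.35,0],[0,0,0],0.0],
    [[0.6,-0.25,0],[0,0,0],0.0],
    [[0.4,-0.2,0],[0,0,0],0.0]
  ]
}}

```text
clock: 23.18
position: [0.4769, 0.3016, 0.2052]
ee_rot: [0.767, 0.641, -0.0, -0.0]
ft_force: [0.2, -0.5, -0.5]
grip_width: 0.179
```

Emit:
{"method": "move_arm", "body": {
  "moves": [
    [[0,0,0],[0,0,0],0.0],
    [[0,0,0.8],[0,0,0],0.0],
    [[0,0,0.8],[0,0,0],0.0],
    [[0,0,0.8],[0,0,0],0.0],
    [[0,0,0.8],[0,0,0],0.0]
  ]
}}

```text
clock: 23.8
position: [0.477, 0.3006, 0.1235]
ee_rot: [0.767, 0.641, -0.0, -0.0]
ft_force: [0.4, 0.2, 0.4]
grip_width: 0.17
```

Emit:
{"method": "move_arm", "body": {
  "moves": [
    [[0,0,0.8],[0,0,0],0.0],
    [[0,0,0.8],[0,0,0],0.0],
    [[0,0,0.5],[0,0,0],0.0],
    [[0,0,0.3],[0,0,0],0.0],
    [[0,0,0],[0,0,0],0.0]
  ]
}}

```text
clock: 24.42
position: [0.4771, 0.301, 0.065]
ee_rot: [0.767, 0.641, -0.0, -0.0]
ft_force: [0.3, 1.3, -1.1]
grip_width: 0.176
```

```bash
python3 - <<'E'
from h import *
jig(); o=get_obs(); print(o["position"]); tell([.478,.301,.0548])
E
```

```text
t 24.425 tcp jig [-0.1264  0.3178  0.065 ] F [ 0.1  1.3 -1.1] g 0.176 yaw 79.78
[0.47707308 0.30099028 0.06502984]
t 24.425 tool shift units [0.01 0.04 0.41] yaw 79.78
```

Feel down for the floor in small steps.

Emit:
{"method": "move_arm", "body": {
  "moves": [
    [[0,0,0.15],[0,0,0],0.0],
    [[0,0,0.12],[0,0,0],0.0],
    [[0,0,0.08],[0,0,0],0.0],
    [[0,0,0],[0,0,0],0.0]
  ]
}}

```text
clock: 24.92
position: [0.4771, 0.301, 0.0564]
ee_rot: [0.767, 0.641, -0.0, 0.0]
ft_force: [0.6, -0.0, -0.9]
grip_width: 0.177
```

Emit:
{"method": "move_arm", "body": {
  "moves": [
    [[0,0,0.06],[0,0,0],0.0],
    [[0,0,0],[0,0,0],0.0]
  ]
}}

```text
clock: 25.18
position: [0.4772, 0.3011, 0.0551]
ee_rot: [0.767, 0.641, 0.0, 0.0]
ft_force: [-0.0, 0.4, 0.5]
grip_width: 0.176
```

Emit:
{"method": "move_arm", "body": {
  "moves": [
    [[0,0,0.06],[0,0,0],0.0],
    [[0,0,0],[0,0,0],0.0]
  ]
}}

```text
clock: 25.42
position: [0.478, 0.3013, 0.0548]
ee_rot: [0.767, 0.641, 0.001, 0.001]
ft_force: [-1.5, -2.6, 10.4]
grip_width: 0.175
```

Emit:
{"method": "move_arm", "body": {
  "moves": [
    [[0,0,0],[0,0,0],0.0]
  ]
}}

```text
clock: 25.55
position: [0.478, 0.3013, 0.0548]
ee_rot: [0.767, 0.641, 0.001, 0.0]
ft_force: [-1.7, -0.8, 10.3]
grip_width: 0.176
```

Emit:
{"method": "move_arm", "body": {
  "moves": [
    [[0,0,-0.03],[0,0,0],0.0],
    [[0,0,0],[0,0,0],0.2],
    [[0,0,0],[0,0,0],0.25],
    [[0,0,0],[0,0,0],0.35],
    [[0,0,0],[0,0,0],0.5]
  ]
}}

```text
clock: 26.18
position: [0.4771, 0.301, 0.0542]
ee_rot: [0.767, 0.641, -0.0, -0.0]
ft_force: [0.4, -0.6, -0.1]
grip_width: 0.501
```

Emit:
{"method": "move_arm", "body": {
  "moves": [
    [[0,0,-0.3],[0,0,0],0.6],
    [[0,0,-0.8],[0,0,0],0.6],
    [[0,0,-1],[0,0,0],0.6],
    [[0,0,-1],[0,0,0],0.6],
    [[0,0,-1],[0,0,0],0.6]
  ]
}}

```text
clock: 26.8
position: [0.4772, 0.3013, 0.1592]
ee_rot: [0.767, 0.641, 0.001, 0.0]
ft_force: [0.8, 0.6, 0.2]
grip_width: 0.604
```

Emit:
{"method": "move_arm", "body": {
  "moves": [
    [[0,0,-1],[0,0,0],0.6],
    [[0,0,-1],[0,0,0],0.6],
    [[0,0,-1],[0,0,0],0.6],
    [[0,0,0],[0,0,0],0.6],
    [[0,0,0],[0,0,0],0.6]
  ]
}}

```text
clock: 27.42
position: [0.4769, 0.3009, 0.232]
ee_rot: [0.767, 0.641, 0.0, 0.0]
ft_force: [0.2, 0.2, 0.2]
grip_width: 0.597
```

```bash
python3 - <<'E'
from h import *
jig()
c,i=snap("scene","s5"); w,j=snap("wrist","w5")
print(proj(c,[[.478,.301,.078],[.5818,.1669,.06]]),proj(w,[.478,.301,.078]))
a=cv2.resize(i[110:260,220:420],(400,300),interpolation=cv2.INTER_CUBIC)
cv2.imwrite("pics/m5.png",np.hstack([a,cv2.resize(j,(400,300),interpolation=cv2.INTER_AREA)])[:,:,::-1])
# bystander check, top view vs. start
t=camera("top"); t0=cv2.imread("pics/top0.png")[:,:,::-1]
for n,(x,y) in dict(a=(240,134),b=(308,144),c=(362,171)).items():
    r=[cv2.matchTemplate(np.ascontiguousarray(t[y-25:y+25,x-25:x+25]),np.ascontiguousarray(t0[y-14:y+14,x-14:x+14]),5)]
    print(n,cv2.minMaxLoc(r[0])[1::2])
x,y=163,165;r=cv2.matchTemplate(np.ascontiguousarray(t[y-50:y+50,x-30:x+30]),np.ascontiguousarray(t0[y-40:y+40,x-20:x+20]),5);print("driver",cv2.minMaxLoc(r)[1::2],"expect (11,11)/(10,10)")
E
```

```text
t 27.425 tcp jig [-0.1265  0.3177  0.232 ] F [0.2 0.3 0.2] g 0.597 yaw 79.78
[[311.29203007 134.56628464]
 [316.48815388 173.56823843]] [282.69050042 190.94436688]
a (0.9961342215538025, (11, 11))
b (0.9966647624969482, (11, 11))
c (0.9960548281669617, (11, 11))
driver (0.990912914276123, (10, 10)) expect (11,11)/(10,10)
```

View pics/m5.png

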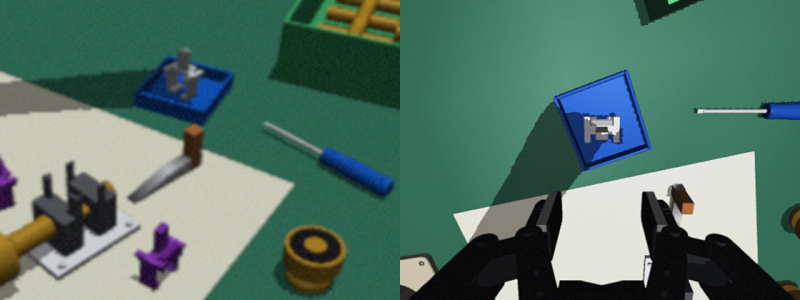

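The clip stands upright in the middle of the tray: lug top at scene pixel ~(312,135), predicted (311,135). The wedge lies flat with its handle up at ~(316,173), as predicted. The gripper touches nothing.

```bash
python3 -c "
from workcell import *
print(hand_in())"
```

```text
the job is handed in; nothing more can be done
None
```

The job is done and handed in at about 27.6 s of the 72 s allowed. The hand-in reports no verdict, so what follows rests on my own checks.

- **Clip release:** I slid the wedge in thin end first from the lip side. The push read about 9 N partway in, then fell to near zero as the clip sprang up. The lug top measured 117 mm above the bench, so the lug centre was about 101 mm, just over the 99.5 mm needed.
- **Wedge:** I drew it out and laid it flat on the bench with its handle upright. The handle is about 0.2 m from the jig's origin, and the wedge is clear of the jig and the tray.
- **Clip in the tray:** I lifted the clip by its lug and lowered it until it touched the tray floor, at about 10 N. I then eased off and released it. The last pictures show it upright in the middle of the tray, within about 1 pixel of where I expected it.
- **Bystanders:** In the top camera, the three housings and the screwdriver had not moved by even a pixel (about 2.5 mm) since the start.
- **Gripper:** It was open and raised clear, with about 0 N on the wrist.

No check failed. The only disagreement was that the loose clip stood about 1–2 mm off the jig's centre before I gripped it, and I corrected for that.

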